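Lock the ward box and stack the small box on its lid

TASK

Get this ward delivery ready: swing the lock lever on the large box's lid round to its stop, so that the lid is locked, then stack the small lidded box on top with all four of its feet down in the four recesses of the large lid (either way round). Keep the small box upright and set it down rather than dropping it, and leave the large box, the open box and the other things standing where they are.

Things in the scene. Friction and masses are not known exactly. Their poses are not given: they have to be found in the camera images.
- ward_box: Large lidded box, teal body, light grey lid, 150 (x) x 200 (y) mm, lid's flat top 80 mm above the table; loose, 2.5 kg. Origin: centre of its underside; z up. The lid has four recesses for a small box on its -x half and the lock on its +x half; a steel keeper hook on the +x wall at y -62 mm stands 18 mm above the lid and 13 mm out.
- seat (a point): Centre of the four square recesses (19 mm wide, 6 mm deep) at the height of their floors, 6 mm below the lid's top; at x -32 mm, y 0 of the large box, same axes. Recess centres: x +-15, y +-60 mm from here. A small box is in place when its origin is at this point with its y axis along this y axis, either way round.
- lock_pivot (a point): Centre of the lock's vertical pivot at the height of the lid's flat top; x +46 mm, y -62 mm in the large box's frame, same axes. A steel hub 25 mm across stands on it, its bolt 30 mm above the lid.
- lock_grip (a point): Middle of the black sleeve on the lock lever, 62 mm from the pivot, 23 mm above the lid's flat top. Sleeve 56 mm long (32 to 88 mm from the pivot), 16 mm wide, 18 mm tall, 14 mm free under it. Pinch it across from above, or push it from the side. x axis points from sleeve to pivot; z up.
- lock (a joint): Lever turn, rad, growing clockwise seen from above. 0: open, lever points to the large box's -x, over two recesses, in the way of any box there. 1.571: hard stop, locked, lever points to its +y beside the recesses, hub's steel tongue under the keeper. Starts in 0 to 0.35; friction 0.08 Nm (1.3 N at the sleeve); stays where left.
- small_box: Small lidded box, teal, light grey lid, 60 (x) x 150 (y) x 78 mm tall, 0.28 to 0.56 kg. Origin: centre of its underside at the soles of its feet; z up. Four square feet 8 mm high at x +-15, y +-60 mm, 15 mm wide narrowing to 9 at the sole. Long sides flat and 60 mm apart from 46 to 72 mm up: take it there from above. Stands beside the open box.
- open_box: Small box without a lid, being filled (tablet strip, vial, ampoule inside): same 60 x 150 mm outline and feet, rim 54 mm high, vial to 64 mm. Origin: centre of its underside. It and the small lidded box may have changed places. A bystander.
- carton: Flat medicine carton, 95 x 46 x 28 mm, on the table beyond the boxes. Origin: centre of its underside. A bystander.
- stamp: Rubber stamp, 23 x 50 mm foot, 52 mm tall, round black knob, on the robot's side of the boxes. Origin: centre of its underside. A bystander.
Not all that is in view belongs to the job. What is shaped like the small_box but purple is not meant.

How it is judged:
By the outcome, as a careful person would: the job done as asked, in the order asked, and still so for the second after the job is handed in, with the robot touching nothing.
It also fails if it takes over 56 s, if anything falls off the work surface, if the arm or the gripper's body presses on something with over 40 N, if the wrist force passes 120 N, or if a joint passes its speed limit or range.

ROBOT

A 7-joint arm with a two-finger parallel gripper is mounted at the origin on a cart in front of the work surface, level with it; the furniture and walls round the work are solid. World frame = base frame: x ahead of the robot, y to its left, z up, the work surface at z = 0. Lengths are in m, angles in rad, forces in N, time in s.
With the tool pointing down it reaches from about 0.4 to 0.85 m from the base axis. Payload 10.4 kg.
Tool frame: the origin (TCP) lies midway between the tips of the shut fingers; the grasp point (between the pads) lies 19 mm behind it; z points along the fingers, y is the direction in which the jaws open and shut (so a half turn about z gives the same grasp; the last joint's range is limited). The gripper opens to 87 mm and grips with 3 to 60 N. Pads are 19 mm wide; open, the fingers measure 117 mm over their backs; the gripper's body (75 mm by 190 mm) begins 51 mm behind the grasp point.
Start: joints at [-1.252, 0.332, -0.065, 1.46, 0.022, 1.35, -0.088], TCP at [0.209, 0.589, 0.223] pointing down, gripper open.
Joint ranges: [-2.6, 2.6], [-0.5, 2.12], [-1.47, 1.34], [0.16, 2.42], [-1.27, 4.41], [0.06, 2.06], [-2.6, 2.6]. Speed limits (rad/s): [2.22, 2.22, 2.79, 2.79, 3.14, 3.14, 3.14].

INTERFACE

Orientations are given as a 3x3 rotation matrix whose columns are the frame's x, y, z axes.
In Python, from station import arm gives the robot as it stands.
- The arm moves only by the shell command python3 -m handwheel 'ROWS' [FORCE]. ROWS is JSON, a list of rows, each a list of 7 numbers: the shift along the tool's x, y, z in mm, then the turn, a rotation vector about the tool's x, y, z in degrees, then the gripper command: -1 is shut, 1 is fully open, values between are in proportion. In form: [[dx, dy, dz, ax, ay, az, claw], ...]. A call has 1 to 10 rows; each row is the pose to reach, as a shift and turn from the pose measured when the call began, along the tool's axes at that moment; what a row does not reach only later rows make up. A row lasts 1/10 s, in which the tool goes at most 50 mm and 8.59 degrees, less where a joint would pass 70% of its speed; a pose out of reach is approached as far as the arm can. A call with a gripper value outside its range is refused whole. The fingers move at their own pace and stop on an object; FORCE is the grip in N (left out, the last holds). Time passes only in rows, so rows that repeat a pose let the fingers close. It gives the time, the measured TCP pose, the force and the opening at its end, in the units of the state.
- arm.read_state(): the state, without advancing time (a new reading comes with each control period).
- arm.get_image(name): name is "scene" or "top"; returns the picture (400x640x3 uint8, red, green, blue); there is no depth.
- arm.calibration(name): a dict with "mtx" (3x3 intrinsics, pixels), "world_to_cam" (4x4, takes a point from world to camera coordinates). Camera axes: x right, y up, looking along -z (the intrinsics and any distortion apply to the point x, -y, -z); pixel columns grow to the right and rows downward; lengths in m; the calibration is good to about 2 mm. A picture is of the moment at which its call begins. calibration takes no time and is no camera call.
- arm.sign_off(): hands the job in, once; it reports no verdict.
The state is a dict: "time": time; "joint_positions": joint angles; "qvel": joint speeds; "tau": joint torques, N m; "tool_pos": TCP position; "orientation": TCP orientation; "wrist_force": force on the tool from outside, world axes, zero at the start; "ft_torque": the same for the moment, N m; "gripper_width": finger opening in m.
Only numpy, scipy, OpenCV 4.12 (cv2) and the standard library are available. Lean on these libraries where they do the work, as an engineer would, in place of code of your own. Each camera call takes 0.05 s, during which the arm holds its last target.

## Working session

There is one attempt and no reset: what is moved stays moved. The work goes in short steps, Python scripts to look and compute and a shell command to move; the robot and the scene stay as the last step left them, time stands still between calls to the robot, and variables do not carry over. Pictures are saved under pics/ and viewed, and the job is handed in when it is done.

```bash
ls; mkdir -p pics; python3 - <<'E'
from station import arm
import cv2
s=arm.read_state()
for k,v in s.items(): print(k,v)
for n in("scene","top"):
    im=arm.get_image(n); cv2.imwrite(f"pics/{n}0.png",im[:,:,::-1]); c=arm.calibration(n); print(n,c)
E
```

```text
pics
time 0.0
joint_positions [-1.25160047  0.33285239 -0.06469711  1.46093606  0.02158026  1.34993616
 -0.08851304]
qvel [ 0.00093947  0.00061682  0.00096605  0.00028379 -0.0002525   0.0011734
 -0.00017406]
tau [ 8.62954912e-04 -6.23271775e+01  2.53388128e-02 -3.89893270e+01
 -6.12460845e-02  3.97165271e-02  1.81438804e-04]
tool_pos [0.20935557 0.58847024 0.22176862]
orientation [[-9.42154517e-01  3.35178575e-01 -4.34008273e-04]
 [ 3.35178852e-01  9.42153522e-01 -1.37026156e-03]
 [-5.03798959e-05 -1.43646852e-03 -9.99998967e-01]]
wrist_force [0.08608622 0.02598245 0.11832608]
ft_torque [ 0.04179376 -0.0281751  -0.06702067]
gripper_width 0.08683513218118522
scene {'mtx': array([[509.03834312,   0.        , 316.82551948],
       [  0.        , 509.03834312, 208.55994615],
       [  0.        ,   0.        ,   1.        ]]), 'world_to_cam': array([[ 0.83699238, -0.54672021, -0.02325442, -0.50698519],
       [ 0.23900908,  0.32701808,  0.91429418, -0.19083662],
       [-0.49225848, -0.77081528,  0.40438273, -0.90151142],
       [ 0.        ,  0.        ,  0.        ,  1.        ]])}
top {'mtx': array([[379.50133173,   0.        , 321.1922342 ],
       [  0.        , 379.50133173, 201.24631338],
       [  0.        ,   0.        ,   1.        ]]), 'world_to_cam': array([[-0.01123862, -0.99957218, -0.02700262, -0.01047652],
       [ 0.98633281, -0.01552097,  0.16403259, -0.56144117],
       [-0.16438152, -0.02479007,  0.98608527, -0.8294411 ],
       [ 0.        ,  0.        ,  0.        ,  1.        ]])}
```

View pics/scene0.png

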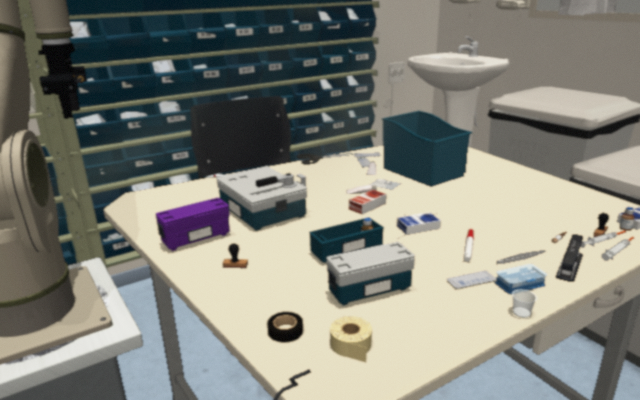

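View pics/top0.png

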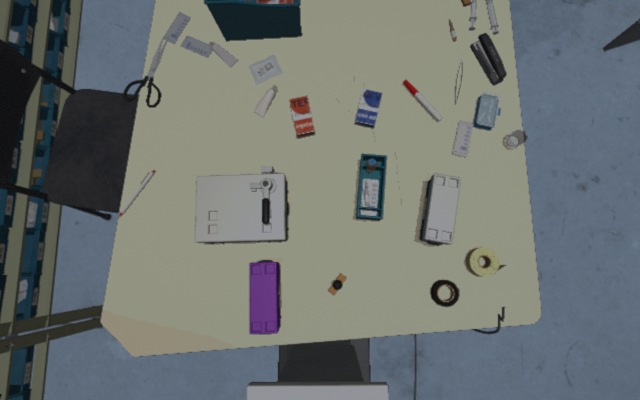

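```bash
cat > h.py <<'E'
import numpy as np,cv2
from station import arm
from scipy.optimize import least_squares
def proj(n,P):
    c=arm.calibration(n);P=np.atleast_2d(P);T=c["world_to_cam"]
    q=P@T[:3,:3].T+T[:3,3]; q=q*[1,-1,-1]; q=q@c["mtx"].T
    return q[:,:2]/q[:,2:]
def ray(n,uv):
    c=arm.calibration(n);T=c["world_to_cam"];R=T[:3,:3]
    d=np.linalg.inv(c["mtx"])@[uv[0],uv[1],1]; d=R.T@(d*[1,-1,-1]); return -R.T@T[:3,3],d
def atz(n,uv,z):
    o,d=ray(n,uv); return o+d*(z-o[2])/d[2]
def tri(a,b):
    """a: scene px, b: top px"""
    f=lambda P:np.r_[proj("scene",P)[0]-a,proj("top",P)[0]-b]
    r=least_squares(f,[.5,0,.05]);return r.x,np.abs(r.fun).max()
def crop(src,dst,x0,y0,x1,y1,k):
    im=cv2.imread(src)[y0:y1,x0:x1]; im=cv2.resize(im,None,fx=k,fy=k,interpolation=cv2.INTER_CUBIC)
    for x in range(x0+(-x0)%10,x1,10):
        cv2.putText(im,str(x),((x-x0)*k,10),0,.33,(0,0,255),1);cv2.line(im,((x-x0)*k,12),((x-x0)*k,17),(0,0,255),1)
    for y in range(y0+(-y0)%10,y1,10):
        cv2.putText(im,str(y),(0,(y-y0)*k+4),0,.33,(0,0,255),1);cv2.line(im,(22,(y-y0)*k),(27,(y-y0)*k),(0,0,255),1)
    cv2.imwrite(dst,im)
E
python3 - <<'E'
from h import *
crop("pics/top0.png","pics/t_ward.png",185,155,300,255,6)
crop("pics/top0.png","pics/t_small.png",410,165,475,255,6)
crop("pics/scene0.png","pics/s_ward.png",210,160,315,235,7)
crop("pics/scene0.png","pics/s_small.png",300,210,420,310,6)
E
```

```text
(no output)
```

View pics/t_ward.png

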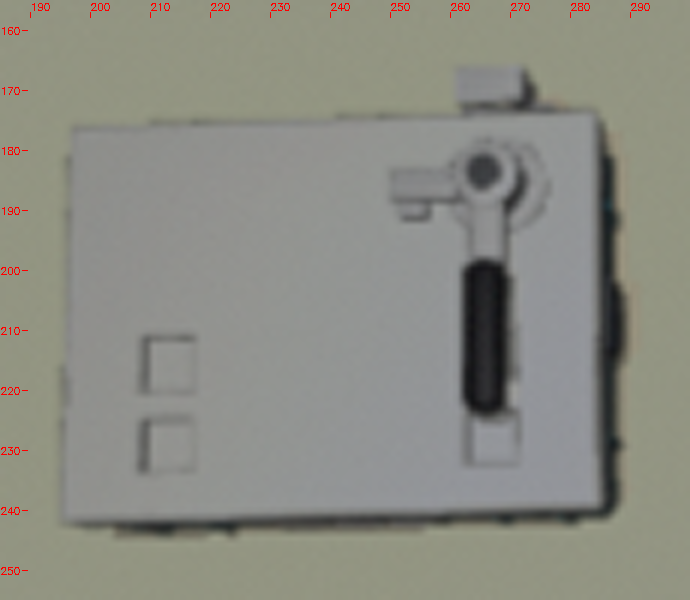

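View pics/t_small.png

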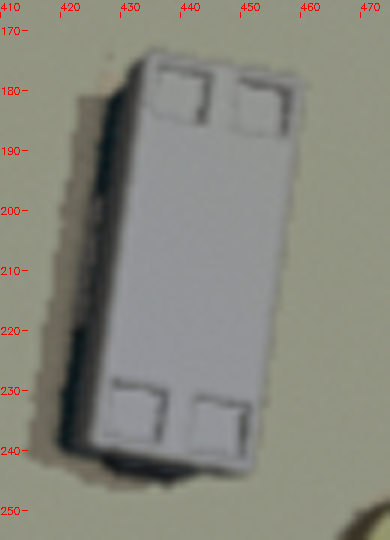

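View pics/s_ward.png

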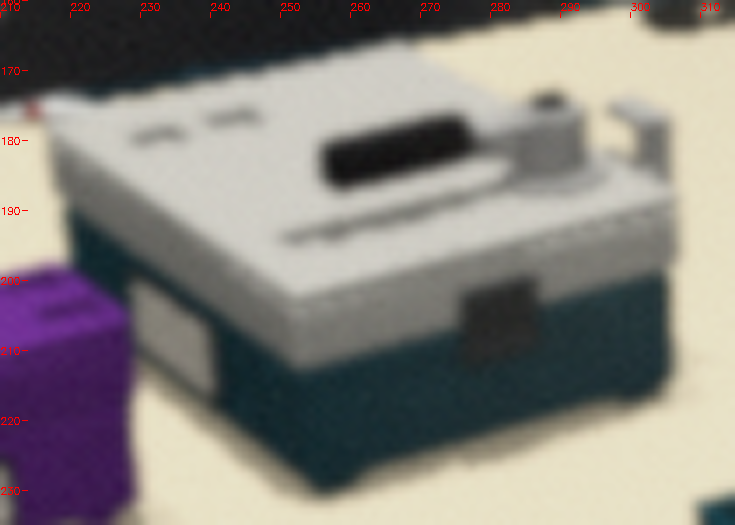

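View pics/s_small.png

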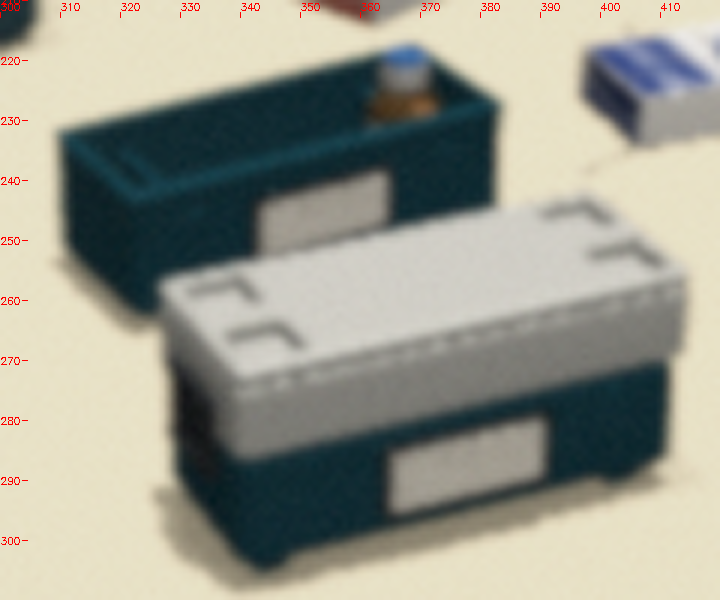

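```bash
cat > m.py <<'E'
from h import *
names=["NW","NE","SE","SW"]
W=dict(t=[(197,176.3),(284.2,173.7),(285.8,239.2),(195.3,242)],s=[(267,166),(306,186.9),(251.4,202.6),(216.9,177.4)])
S=dict(t=[(434.2,173.3),(460,177.5),(452,243.3),(425.3,238.8)],s=[(398,242.5),(414.2,255.8),(339.7,272.5),(326.7,256.7)])
for nm,D,(a,b) in(("ward",W,(.15,.2)),("small",S,(.06,.15))):
    Ps=[]
    for n,s,t in zip(names,D["s"],D["t"]):
        P,e=tri(s,t);Ps.append(P);print(nm,n,P.round(4),round(e,2))
    Ps=np.array(Ps);print(" mean",Ps.mean(0).round(4))
    loc=np.array([[a/2,b/2],[a/2,-b/2],[-a/2,-b/2],[-a/2,b/2]])
    def f(p):
        c,s=np.cos(p[2]),np.sin(p[2]);Q=np.c_[loc@np.array([[c,s],[-s,c]])+p[:2],np.full(4,p[3])]
        return np.r_[proj("scene",Q)-D["s"],proj("top",Q)-D["t"]].ravel()
    r=least_squares(f,[.5,0,0,.08]);print(" fit x,y,yaw deg,z",r.x[:2].round(4),np.degrees(r.x[2]).round(2),r.x[3].round(4),"rms px",np.sqrt((r.fun**2).mean()).round(2))
# recesses/pivot in top picture at z
for nm,uv,z in(("rec NW",(213,215.5),.08),("rec SW",(212.8,228.8),.08),("rec SE",(266.8,228),.08),("bolt",(265.7,183.7),.11),("sleeve far end",(265.8,223.5),.112),("sleeve near end",(265.8,199),.112)):
    print(nm,atz("top",uv,z).round(4))
print("bolt tri",tri((288.5,174.5),(265.7,183.7)))
E
python3 m.py
```

```text
ward NW [0.6176 0.2616 0.0794] 0.12
ward NE [0.6191 0.0637 0.0811] 0.2
ward SE [0.472  0.06   0.0787] 0.44
ward SW [0.4702 0.2584 0.0804] 0.58
 mean [0.5447 0.1609 0.0799]
 fit x,y,yaw deg,z [0.5449 0.1613] 0.79 0.0793 rms px 0.62
small NW [ 0.6148 -0.2719  0.0753] 0.45
small NE [ 0.6038 -0.3281  0.0757] 0.58
small SE [ 0.4586 -0.3004  0.0777] 0.33
small SW [ 0.4698 -0.2438  0.0787] 0.02
 mean [ 0.5368 -0.2861  0.0768]
 fit x,y,yaw deg,z [ 0.5357 -0.2829] -21.51 0.0778 rms px 19.5
rec NW [0.5273 0.2218 0.08  ]
rec SW [0.4977 0.2212 0.08  ]
rec SE [0.4978 0.1015 0.08  ]
bolt [0.591  0.0999 0.11  ]
sleeve far end [0.5043 0.0983 0.112 ]
sleeve near end [0.557  0.0989 0.112 ]
bolt tri (array([0.59187704, 0.10011742, 0.10783425]), np.float64(0.24378608293909565))
```

Candidates for the small lidded box in the top picture:
- Teal with grey lid at (440,208).
- Open teal box at (371,187).
- Purple box at (264,297).
- Large ward box at (241,208).

The crops confirm (440,208): teal body, grey lid, four feet. The ward lever shows its hub at (266,184) and its sleeve running to (266,223), so it is open at about 0 rad.

```bash
cat >> h.py <<'E'
from scipy.spatial.transform import Rotation as Ro
def go(x,y,z,jaw):
    """delta in tool axes to TCP at x,y,z pointing down, tool y axis at angle jaw (deg) in world"""
    s=arm.read_state();R=np.array(s["orientation"]);p=np.array(s["tool_pos"])
    a=np.radians(jaw);Y=np.array([np.cos(a),np.sin(a),0]);Z=np.array([0,0,-1.]);X=np.cross(Y,Z)
    G=np.c_[X,Y,Z]
    print("t",round(s["time"],2),"q",np.round(s["joint_positions"],2),"p",p.round(4),"jaw",np.degrees(np.arctan2(R[1,1],R[0,1])).round(2),"F",np.round(s["wrist_force"],1),"w",round(s["gripper_width"],4))
    print("  shift mm",(R.T@(np.array([x,y,z])-p)*1000).round(1),"turn deg",Ro.from_matrix(R.T@G).as_rotvec(degrees=True).round(2))
E
python3 - <<'E'
from h import *
go(.530,.099,.20,90.8)
# open box check
for uv in((358,153),(387,157),(383,220),(355,217)): print(atz("top",uv,.054).round(3))
E
```

```text
t 0.1 q [-1.25  0.33 -0.06  1.46  0.02  1.35 -0.09] p [0.2094 0.5885 0.2218] jaw 70.41 F [-0.3  0.2 -0.1] w 0.0867
  shift mm [-466.1 -353.7   22.3] turn deg [-7.000e-02 -1.000e-02 -2.039e+01]
[ 0.673 -0.105  0.054]
[ 0.662 -0.172  0.054]
[ 0.515 -0.157  0.054]
[ 0.523 -0.094  0.054]
```

```bash
python3 -m handwheel '[[-30,-23,0,0,0,-2,-0.3],[-70,-53,0,0,0,-4,-0.3],[-115,-87,0,0,0,-6,-0.3],[-160,-121,0,0,0,-8,-0.3],[-205,-155,0,0,0,-10,-0.3],[-250,-190,0,0,0,-12,-0.3],[-295,-224,0,0,0,-14,-0.3],[-340,-258,0,0,0,-16,-0.3],[-380,-288,0,0,0,-18,-0.3],[-415,-315,0,0,0,-19,-0.3]]' 20; python3 -c "
from h import *
go(.530,.099,.20,90.8)"
```

```text
time: 1.1
tool_pos: [0.4773, 0.1785, 0.2222]
orientation: [[-1.0, 0.009, -0.0], [0.009, 1.0, -0.001], [0.0, -0.001, -1.0]]
wrist_force: [1.1, 0.3, 0.7]
gripper_width: 0.0311
t 1.1 q [-0.7   0.07  0.27  1.78 -0.02  1.3   1.13] p [0.4773 0.1785 0.2222] jaw 89.51 F [1.1 0.3 0.7] w 0.0311
  shift mm [-53.4 -79.1  22.3] turn deg [-0.06 -0.02 -1.29]
```

```bash
python3 -m handwheel '[[-18,-26,6,0,0,-0.5,-0.3],[-35,-52,12,0,0,-1,-0.3],[-48,-71,18,0,0,-1.3,-0.3],[-53.5,-79,30,0,0,-1.3,-0.3],[-53.5,-79,50,0,0,-1.3,-0.3],[-53.5,-79,60,0,0,-1.3,-0.3],[-53.5,-79,60,0,0,-1.3,-0.3]]'; python3 - <<'E'
from h import *
go(.530,.099,.092,90.8)
for n in("top","scene"): cv2.imwrite(f"pics/{n}1.png",arm.get_image(n)[:,:,::-1])
crop("pics/top1.png","pics/t1.png",185,130,300,255,5)
crop("pics/scene1.png","pics/s1.png",205,110,325,220,6)
E
```

```text
time: 1.8
tool_pos: [0.5286, 0.0997, 0.1604]
orientation: [[-1.0, -0.015, -0.004], [-0.015, 1.0, -0.002], [0.004, -0.002, -1.0]]
wrist_force: [-0.9, 0.2, -0.5]
gripper_width: 0.0303
t 1.8 q [-0.58  0.19  0.35  1.79 -0.07  1.18  1.37] p [0.5286 0.0997 0.1604] jaw 90.87 F [-0.9  0.2 -0.5] w 0.0303
  shift mm [-1.6 -0.6 68.4] turn deg [-0.11 -0.21  0.07]
```

View pics/s1.png

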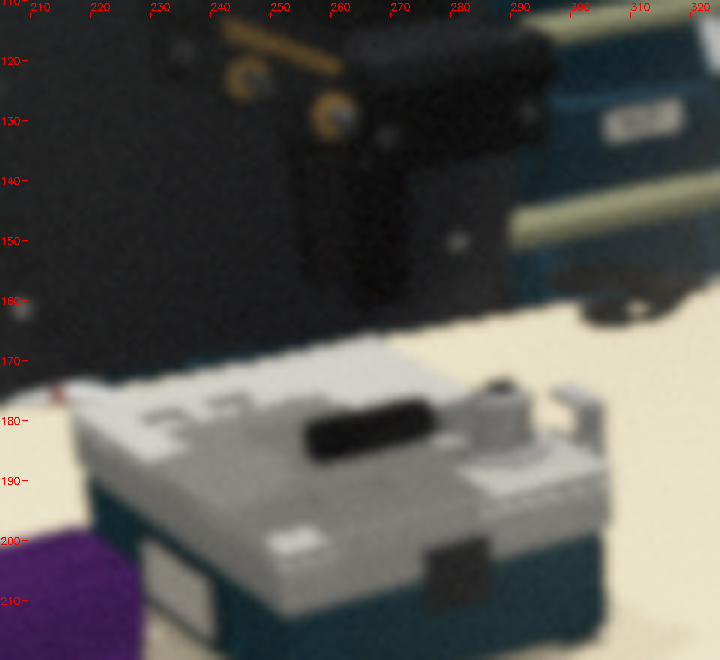

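View pics/t1.png

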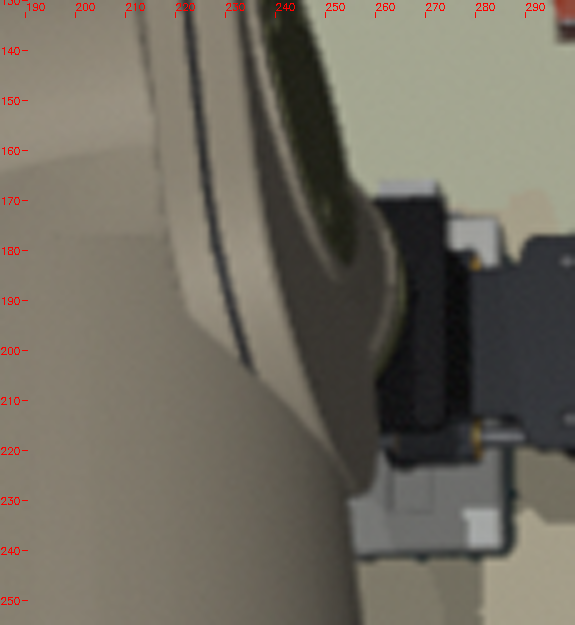

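The scene picture shows the fingers at (262,160), directly above the black sleeve at (265,180). Now I'll lower them so they straddle it.

```bash
python3 -m handwheel '[[-1.5,-0.6,20,0,0,0,-0.3],[-1.5,-0.6,40,0,0,0,-0.3],[-1.5,-0.6,55,0,0,0,-0.3],[-1.5,-0.6,65,0,0,0,-0.3],[-1.5,-0.6,69,0,0,0,-0.3],[-1.5,-0.6,69,0,0,0,-0.5],[-1.5,-0.6,69,0,0,0,-0.5]]'; python3 - <<'E'
from h import *
P=np.array([.5918,.100])
# arc waypoints from current pose
s=arm.read_state();R=np.array(s["orientation"]);p=np.array(s["tool_pos"])
go(.530,.099,.092,90.8)
for th in list(range(0,97,8))+[90,93,95]:
    a=np.radians(180.8-th);q=np.r_[P+.062*np.array([np.cos(a),np.sin(a)]),.092]
    print(th,(R.T@(q-p)*1000).round(1))
E
```

```text
time: 2.6
tool_pos: [0.5319, 0.0993, 0.0943]
orientation: [[-1.0, -0.015, 0.001], [-0.015, 1.0, -0.001], [-0.001, -0.001, -1.0]]
wrist_force: [1.9, -0.7, 0.5]
gripper_width: 0.0235
t 2.6 q [-0.57  0.26  0.34  1.85 -0.1   1.04  1.4 ] p [0.5319 0.0993 0.0943] jaw 90.86 F [ 1.9 -0.7  0.5] w 0.0235
  shift mm [ 1.9 -0.3  2.3] turn deg [-0.03  0.03  0.06]
0 [ 2.1 -0.1  2.3]
8 [1.5 8.5 2.3]
16 [-0.4 17.   2.3]
24 [-3.3 25.1  2.3]
32 [-7.4 32.7  2.3]
40 [-12.5  39.7   2.3]
48 [-18.5  45.9   2.3]
56 [-25.3  51.3   2.3]
64 [-32.8  55.6   2.3]
72 [-40.8  58.8   2.3]
80 [-49.2  60.9   2.3]
88 [-57.8  61.8   2.3]
96 [-66.5  61.5   2.3]
90 [-60.   61.8   2.3]
93 [-63.2  61.7   2.3]
95 [-65.4  61.6   2.3]
```

```bash
python3 -m handwheel '[[2,4,2,0,0,4,-0.5],[1.5,8.5,2,0,0,8,-0.5],[0.8,13,2,0,0,12,-0.5],[-0.4,17,2,0,0,16,-0.5],[-1.7,21,2,0,0,20,-0.5],[-3.3,25,2,0,0,24,-0.5],[-5.2,29,2,0,0,28,-0.5],[-7.4,32.7,2,0,0,32,-0.5],[-9.8,36.3,2,0,0,36,-0.5],[-12.5,39.7,2,0,0,40,-0.5]]' ; python3 - <<'E'
from h import *
P=np.array([.5918,.100])
s=arm.read_state();R=np.array(s["orientation"]);p=np.array(s["tool_pos"])
go(.530,.099,.092,50.8)
for th in list(range(40,95,5))+[95,98]:
    a=np.radians(180.8-th);q=np.r_[P+.062*np.array([np.cos(a),np.sin(a)]),.092]
    print(th,(R.T@(q-p)*1000).round(1))
cv2.imwrite("pics/scene2.png",arm.get_image("scene")[:,:,::-1])
crop("pics/scene2.png","pics/s2.png",205,110,325,220,6)
E
```

```text
time: 3.6
tool_pos: [0.5439, 0.1393, 0.093]
orientation: [[-0.774, 0.633, 0.001], [0.633, 0.774, -0.0], [-0.001, 0.0, -1.0]]
wrist_force: [-2.5, -0.3, -0.5]
gripper_width: 0.0216
t 3.6 q [-0.69  0.31  0.42  1.8  -0.15  1.05  0.67] p [0.5439 0.1393 0.093 ] jaw 50.7 F [-2.5 -0.3 -0.5] w 0.0216
  shift mm [-14.8 -40.    1. ] turn deg [ 0.01  0.04 -0.1 ]
40 [-0.  -0.2  1. ]
45 [-0.2  5.2  1. ]
50 [-0.9 10.6  1. ]
55 [-2.1 15.9  1. ]
60 [-3.7 21.   1. ]
65 [-5.8 26.   1. ]
70 [-8.3 30.8  1. ]
75 [-11.2  35.4   1. ]
80 [-14.5  39.7   1. ]
85 [-18.1  43.7   1. ]
90 [-22.1  47.3   1. ]
95 [-26.4  50.6   1. ]
98 [-29.1  52.4   1. ]
```

View pics/s2.png

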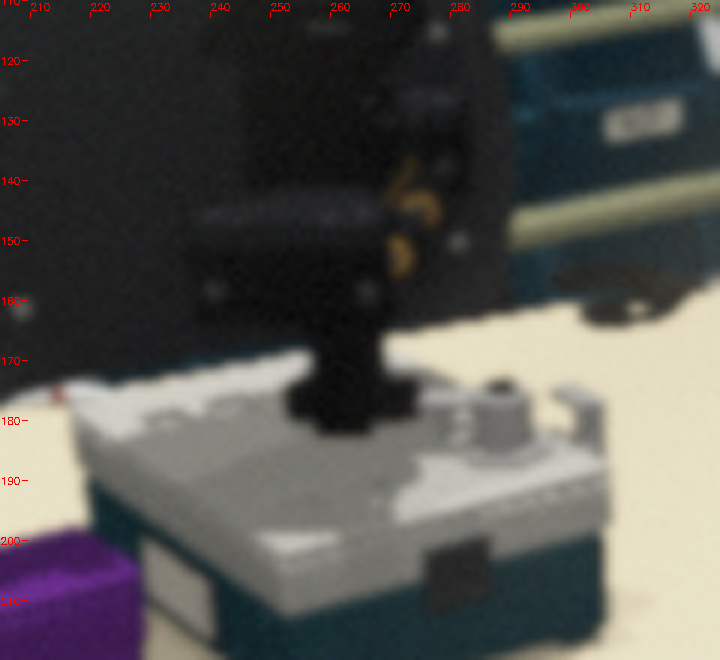

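The lever is turning: the sleeve now sits behind the fingers at (265,177), and the box hasn't moved. I'll keep following the arc.

```bash
python3 -m handwheel '[[-0.2,5.2,1,0,0,5,-0.5],[-0.9,10.6,1,0,0,10,-0.5],[-2.1,15.9,1,0,0,15,-0.5],[-3.7,21,1,0,0,20,-0.5],[-5.8,26,1,0,0,25,-0.5],[-8.3,30.8,1,0,0,30,-0.5],[-11.2,35.4,1,0,0,35,-0.5],[-14.5,39.7,1,0,0,40,-0.5],[-17.4,42.9,1,0,0,44,-0.5],[-20.5,45.9,1,0,0,48,-0.5]]' ; python3 - <<'E'
from h import *
P=np.array([.5918,.100])
s=arm.read_state();R=np.array(s["orientation"]);p=np.array(s["tool_pos"])
go(.5918,.162,.092,0.8)
for th in (88,90,92,94,96,98):
    a=np.radians(180.8-th);q=np.r_[P+.062*np.array([np.cos(a),np.sin(a)]),.092]
    print(th,(R.T@(q-p)*1000).round(1))
E
```

```text
time: 4.65
tool_pos: [0.5893, 0.163, 0.0926]
orientation: [[-0.043, 0.999, 0.001], [0.999, 0.043, 0.001], [0.001, 0.001, -1.0]]
wrist_force: [-1.9, 1.1, -0.6]
gripper_width: 0.0216
t 4.65 q [-0.78  0.44  0.56  1.68 -0.26  1.09 -0.11] p [0.5893 0.163  0.0926] jaw 2.45 F [-1.9  1.1 -0.6] w 0.0216
  shift mm [-1.1  2.4  0.6] turn deg [ 0.07 -0.05  1.65]
88 [-1.  -0.6  0.6]
90 [-1.1  1.5  0.6]
92 [-1.2  3.7  0.6]
94 [-1.3  5.9  0.6]
96 [-1.6  8.   0.6]
98 [-1.9 10.2  0.6]
```

```bash
python3 -m handwheel '[[-1,1,0.5,0,0,1.5,-0.5],[-1,2,0.5,0,0,1.5,-0.5],[-1,3,0.5,0,0,1.5,-0.5],[-1,4,0.5,0,0,1.5,-0.5],[-1,4,0.5,0,0,1.5,-0.5],[-1,4,0.5,0,0,1.5,-0.5]]'; python3 -m handwheel '[[0,0.7,0,0,0,0,-0.5],[0,1,0,0,0,0,-0.5],[0,1,0,0,0,0,-0.5]]'
```

```text
time: 5.25
tool_pos: [0.5935, 0.1621, 0.0922]
orientation: [[-0.017, 1.0, 0.001], [1.0, 0.017, 0.001], [0.001, 0.001, -1.0]]
wrist_force: [-0.0, 1.0, -0.2]
gripper_width: 0.0219
time: 5.55
tool_pos: [0.5945, 0.1621, 0.0922]
orientation: [[-0.017, 1.0, 0.001], [1.0, 0.017, 0.001], [0.001, 0.001, -1.0]]
wrist_force: [-1.6, 1.2, 0.9]
gripper_width: 0.0216
```

```bash
python3 -m handwheel '[[0,0.5,0,0,0,0,-0.5],[0,1,0,0,0,0,-0.5],[0,1,0,0,0,0,-0.5]]'|grep -v or; python3 -m handwheel '[[0,0.5,0,0,0,0,-0.5],[0,1,0,0,0,0,-0.5],[0,1,0,0,0,0,-0.5]]'; python3 - <<'E'
from h import *
print(arm.read_state()["wrist_force"],arm.read_state()["ft_torque"])
for n in("top","scene"): cv2.imwrite(f"pics/{n}3.png",arm.get_image(n)[:,:,::-1])
crop("pics/scene3.png","pics/s3.png",205,110,325,220,6)
E
```

```text
time: 5.85
tool_pos: [0.595, 0.1622, 0.0921]
gripper_width: 0.0219
time: 6.15
tool_pos: [0.595, 0.1622, 0.092]
orientation: [[-0.017, 1.0, -0.002], [1.0, 0.017, 0.001], [0.001, -0.002, -1.0]]
wrist_force: [-6.8, -0.3, 4.9]
gripper_width: 0.0219
[-6.76332556 -0.28556947  4.88665801] [-0.0187862   1.76940385 -0.08557522]
```

View pics/s3.png

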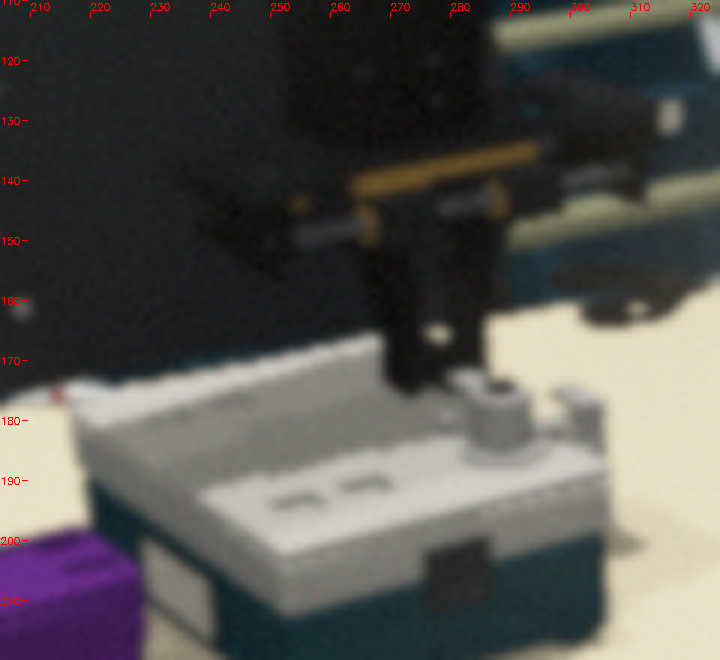

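At the stop: the tool stays at x=0.595 while the force grows to 6.8 N. The tongue is under the keeper at (295,180). Now I'll back off and rise.

```bash
python3 -m handwheel '[[0,-2.5,0,0,0,0,-0.4],[0,-2.5,0,0,0,0,-0.4],[0,-2.5,-15,0,0,0,-0.4],[0,-2.5,-40,0,0,0,-0.4],[0,-2.5,-80,0,0,0,0],[0,-2.5,-115,0,0,0,1],[0,-2.5,-125,0,0,0,1],[0,-2.5,-125,0,0,0,1]]'; python3 - <<'E'
from h import *
go(.5368,-.2861,.21,79.1)
E
```

```text
time: 7.05
tool_pos: [0.594, 0.1621, 0.2195]
orientation: [[-0.017, 1.0, 0.002], [1.0, 0.017, 0.002], [0.002, 0.002, -1.0]]
wrist_force: [0.1, -0.3, -0.4]
gripper_width: 0.0502
t 7.05 q [-0.81  0.34  0.6   1.52 -0.2   1.33 -0.17] p [0.594  0.1621 0.2195] jaw 0.97 F [ 0.1 -0.3 -0.4] w 0.0502
  shift mm [-447.1  -64.7    8.4] turn deg [ 1.800e-01 -4.000e-02 -7.813e+01]
```

```bash
python3 -m handwheel '[[-20,-3,0,0,0,-4,1],[-60,-9,0,0,0,-11,1],[-105,-15,0,0,0,-18,1],[-150,-22,0,0,0,-26,1],[-195,-28,0,0,0,-34,1],[-240,-35,0,0,0,-42,1],[-285,-41,0,0,0,-50,1],[-330,-48,0,0,0,-58,1],[-375,-54,0,0,0,-65,1],[-415,-60,0,0,0,-72,1]]'; python3 - <<'E'
from h import *
go(.5368,-.2861,.14,79.1)
for n in("top","scene"): cv2.imwrite(f"pics/{n}4.png",arm.get_image(n)[:,:,::-1])
crop("pics/top4.png","pics/t4.png",185,155,300,255,6)
E
```

```text
time: 8.05
tool_pos: [0.5397, -0.256, 0.2172]
orientation: [[-0.957, 0.289, 0.0], [0.289, 0.957, 0.002], [0.001, 0.002, -1.0]]
wrist_force: [-0.1, 0.3, -0.4]
gripper_width: 0.0866
t 8.05 q [-0.15  0.31  0.65  1.58 -0.19  1.32  1.8 ] p [ 0.5397 -0.256   0.2172] jaw 73.22 F [-0.1  0.3 -0.4] w 0.0866
  shift mm [ -6.  -29.8  77.1] turn deg [ 0.14 -0.03 -5.88]
```

View pics/t4.png

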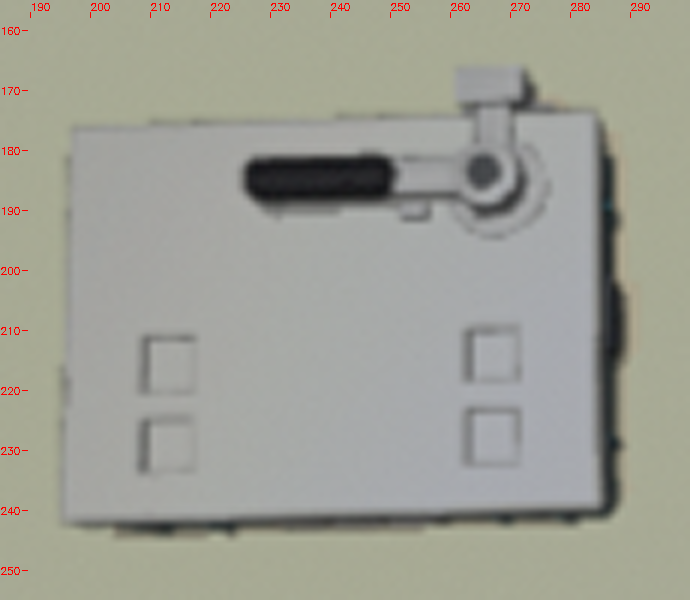

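View pics/top4.png

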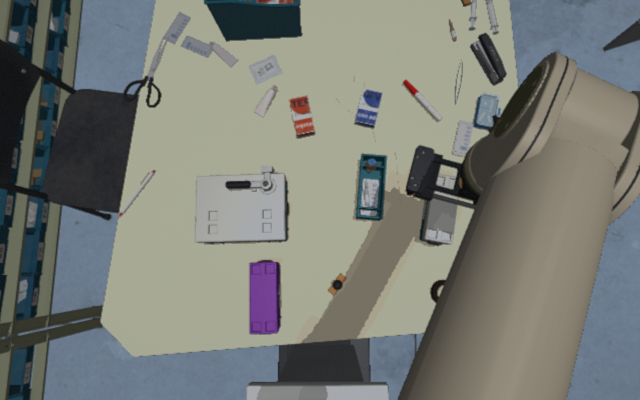

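The lever now points to +y against its stop peg at (253,190). The tongue is under the keeper at (266,170), and the large box hasn't moved. I'll refine the seat from the four recesses and the small box's yaw from its edges.

```bash
python3 - <<'E'
from h import *
import m
loc=np.array([[.015,.06],[-.015,.06],[.015,-.06],[-.015,-.06]])
px=np.array([(213.2,215.8),(212.8,229.2),(267,214),(267,227.8)])
def f(p):
    c,s=np.cos(p[2]),np.sin(p[2]);Q=np.c_[loc@np.array([[c,s],[-s,c]])+p[:2],np.full(4,.08)]
    return (proj("top",Q)-px).ravel()
r=least_squares(f,[.5,.16,0]);print("seat",r.x[:2].round(4),np.degrees(r.x[2]),np.abs(r.fun).max())
# small box: long axis along world x
a,b=.15,.06
S=m.S;loc=np.array([[a/2,b/2],[a/2,-b/2],[-a/2,-b/2],[-a/2,b/2]])
def f(p):
    c,s=np.cos(p[2]),np.sin(p[2]);Q=np.c_[loc@np.array([[c,s],[-s,c]])+p[:2],np.full(4,p[3])]
    return np.r_[proj("scene",Q)-S["s"],proj("top",Q)-S["t"]].ravel()
r=least_squares(f,[.5,-.28,-.2,.08]);print("small",r.x.round(4),np.degrees(r.x[2]),np.abs(r.fun).max())
go(r.x[0],r.x[1],.14,np.degrees(r.x[2])+90)
E
```

```text
ward NW [0.6176 0.2616 0.0794] 0.12
ward NE [0.6191 0.0637 0.0811] 0.2
ward SE [0.472  0.06   0.0787] 0.44
ward SW [0.4702 0.2584 0.0804] 0.58
 mean [0.5447 0.1609 0.0799]
 fit x,y,yaw deg,z [0.5449 0.1613] 0.79 0.0793 rms px 0.62
small NW [ 0.6148 -0.2719  0.0753] 0.45
small NE [ 0.6038 -0.3281  0.0757] 0.58
small SE [ 0.4586 -0.3004  0.0777] 0.33
small SW [ 0.4698 -0.2438  0.0787] 0.02
 mean [ 0.5368 -0.2861  0.0768]
 fit x,y,yaw deg,z [ 0.5357 -0.2829] -21.51 0.0778 rms px 19.5
rec NW [0.5273 0.2218 0.08  ]
rec SW [0.4977 0.2212 0.08  ]
rec SE [0.4978 0.1015 0.08  ]
bolt [0.591  0.0999 0.11  ]
sleeve far end [0.5043 0.0983 0.112 ]
sleeve near end [0.557  0.0989 0.112 ]
bolt tri (array([0.59187704, 0.10011742, 0.10783425]), np.float64(0.24378608293909565))
seat [0.5127 0.1612] 0.8578947216055504 0.15088623776853183
small [ 0.5369 -0.2859 -0.1917  0.0767] -10.985662338397946 1.5522170596988758
t 8.15 q [-0.15  0.31  0.65  1.58 -0.19  1.32  1.8 ] p [ 0.5376 -0.2609  0.2174] jaw 72.79 F [-0.3 -0.2  0. ] w 0.0873
  shift mm [ -6.7 -24.   77.4] turn deg [-0.03 -0.03 -6.23]
```

```bash
python3 -m handwheel '[[-3,-12,20,0,0,-3,1],[-6.7,-24,45,0,0,-6.2,1],[-6.7,-24,65,0,0,-6.2,1],[-6.7,-24,77,0,0,-6.2,1],[-6.7,-24,77,0,0,-6.2,1],[-6.7,-24,77,0,0,-6.2,1]]'; python3 - <<'E'
from h import *
go(.5369,-.2859,.040,79)
for n in("top","scene"): cv2.imwrite(f"pics/{n}5.png",arm.get_image(n)[:,:,::-1])
crop("pics/scene5.png","pics/s5.png",300,160,430,310,5)
E
```

```text
time: 8.75
tool_pos: [0.5371, -0.2855, 0.1407]
orientation: [[-0.982, 0.191, -0.001], [0.191, 0.982, -0.0], [0.001, -0.001, -1.0]]
wrist_force: [-0.2, -0.1, 0.4]
gripper_width: 0.0872
t 8.75 q [-0.07  0.4   0.62  1.64 -0.24  1.18  1.98] p [ 0.5371 -0.2855  0.1407] jaw 79.0 F [-0.2 -0.1  0.4] w 0.0872
  shift mm [ 1.000e-01 -4.000e-01  1.007e+02] turn deg [-0.03 -0.03  0.  ]
```

View pics/s5.png

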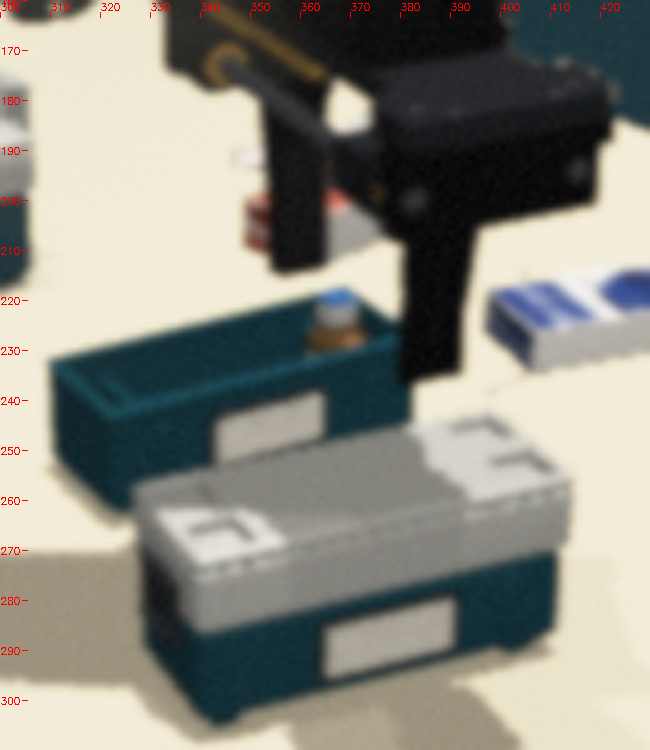

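The open fingers hang over the small lidded box, with tips at (357,213) and (391,235) and the lid centre at (370,256), one on each long side. Descending now.

```bash
python3 -m handwheel '[[0,0,20,0,0,0,1],[0,0,45,0,0,0,1],[0,0,70,0,0,0,1],[0,0,88,0,0,0,1],[0,0,98,0,0,0,1],[0,0,101,0,0,0,1],[0,0,101,0,0,0,1]]' 30; python3 -m handwheel '[[0,0,0,0,0,0,0.5],[0,0,0,0,0,0,0.3],[0,0,0,0,0,0,0.1],[0,0,0,0,0,0,-0.1],[0,0,0,0,0,0,-0.1],[0,0,0,0,0,0,-0.1],[0,0,0,0,0,0,-0.1]]' 30; python3 - <<'E'
from h import *
go(.5369,-.2859,.040,79); print(arm.read_state()["ft_torque"])
E
```

```text
time: 9.55
tool_pos: [0.538, -0.2861, 0.0411]
orientation: [[-0.982, 0.191, 0.002], [0.191, 0.982, -0.001], [-0.002, -0.001, -1.0]]
wrist_force: [-0.0, 0.8, -0.2]
gripper_width: 0.0869
time: 10.25
tool_pos: [0.5383, -0.2858, 0.0414]
orientation: [[-0.982, 0.19, 0.002], [0.19, 0.982, -0.001], [-0.002, -0.0, -1.0]]
wrist_force: [-0.4, 2.7, 5.0]
gripper_width: 0.06
t 10.25 q [-0.03  0.51  0.57  1.72 -0.32  1.    2.03] p [ 0.5383 -0.2858  0.0414] jaw 79.02 F [-0.4  2.7  5. ] w 0.06
  shift mm [ 1.3 -0.3  1.4] turn deg [-0.03  0.13  0.02]
[ 0.52415975  0.17876255 -0.04992537]
```

```bash
python3 -m handwheel '[[0,0,-5,0,0,0,-0.1],[0,0,-15,0,0,0,-0.1],[0,0,-35,0,0,0,-0.1],[0,0,-65,0,0,0,-0.1],[0,0,-100,0,0,0,-0.1],[0,0,-130,0,0,0,-0.1],[0,0,-155,0,0,0,-0.1],[0,0,-165,0,0,0,-0.1],[0,0,-165,0,0,0,-0.1]]' 35; python3 - <<'E'
from h import *
go(.5127,.1612,.20,0.8); print(arm.read_state()["ft_torque"])
cv2.imwrite("pics/scene6.png",arm.get_image("scene")[:,:,::-1])
crop("pics/scene6.png","pics/s6.png",290,80,450,270,4)
E
```

```text
time: 11.15
tool_pos: [0.5382, -0.2861, 0.2075]
orientation: [[-0.982, 0.191, 0.004], [0.191, 0.982, -0.002], [-0.004, -0.001, -1.0]]
wrist_force: [-0.4, -1.0, -3.9]
gripper_width: 0.0595
t 11.15 q [-0.09  0.34  0.64  1.56 -0.21  1.31  1.95] p [ 0.5382 -0.2861  0.2075] jaw 79.01 F [-0.4 -1.  -3.9] w 0.0595
  shift mm [110.4 434.3   6.7] turn deg [ 0.12  0.23 78.21]
[-0.05784011 -0.01335476 -0.04059928]
```

View pics/s6.png

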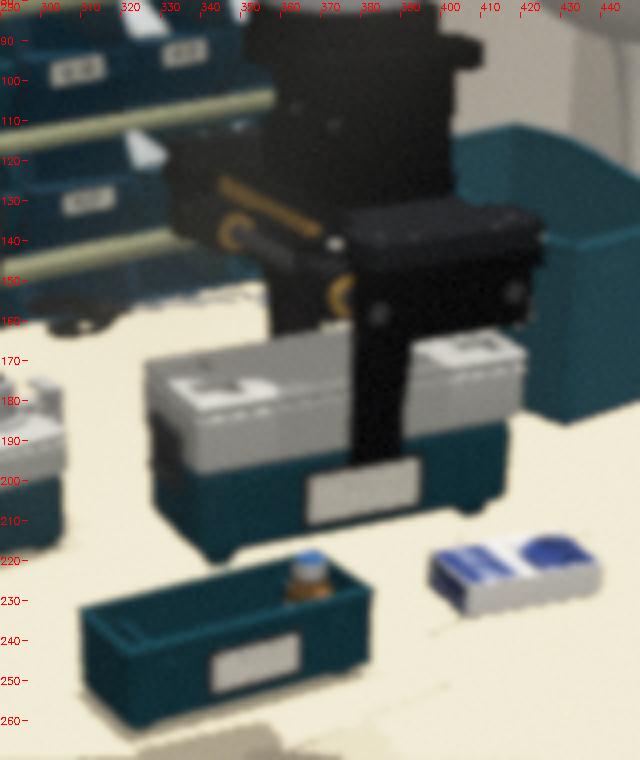

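The box is held upright, with its underside level at about z=0.167 and a load of about 3.9 N. The open box stands where it was. Carrying it to the seat now.

```bash
python3 -m handwheel '[[3,10,0,0,0,2,-0.1],[8,30,0,0,0,6,-0.1],[16,62,0,0,0,12,-0.1],[25,98,0,0,0,18,-0.1],[34,135,0,0,0,25,-0.1],[43,172,0,0,0,32,-0.1],[53,209,0,0,0,39,-0.1],[62,246,0,0,0,46,-0.1],[71,283,0,0,0,52,-0.1],[81,318,0,0,0,58,-0.1]]'; python3 - <<'E'
from h import *
go(.5127,.1598,.19,0.8)
E
```

```text
time: 12.2
tool_pos: [0.5176, 0.0436, 0.2039]
orientation: [[-0.355, 0.935, -0.001], [0.935, 0.355, -0.001], [-0.001, -0.001, -1.0]]
wrist_force: [0.5, 0.4, -4.5]
gripper_width: 0.0599
t 12.2 q [-0.68  0.11  0.55  1.79 -0.06  1.26  0.25] p [0.5176 0.0436 0.2039] jaw 20.79 F [ 0.5  0.4 -4.5] w 0.0599
  shift mm [110.3  36.7  13.7] turn deg [-0.05  0.08 19.99]
```

```bash
python3 -m handwheel '[[20,7,0,0,0,5,-0.1],[45,15,0,0,0,10,-0.1],[70,24,0,0,0,14,-0.1],[92,31,0,0,0,17,-0.1],[104,35,5,0,0,19,-0.1],[110.3,36.7,13,0,0,20,-0.1],[110.3,36.7,24,0,0,20,-0.1],[110.3,36.7,24,0,0,20,-0.1],[110.3,36.7,24,0,0,20,-0.1]]'; python3 - <<'E'
from h import *
go(.5127,.1598,.13,0.8)
for n in("top","scene"): cv2.imwrite(f"pics/{n}7.png",arm.get_image(n)[:,:,::-1])
crop("pics/scene7.png","pics/s7.png",195,90,320,220,6)
crop("pics/top7.png","pics/t7.png",170,130,300,255,5)
E
```

```text
time: 13.1
tool_pos: [0.5125, 0.1584, 0.1791]
orientation: [[-0.013, 1.0, -0.002], [1.0, 0.013, -0.002], [-0.002, -0.002, -1.0]]
wrist_force: [-0.0, 0.7, -3.8]
gripper_width: 0.0595
t 13.1 q [-0.82  0.17  0.49  1.78 -0.08  1.22 -0.3 ] p [0.5125 0.1584 0.1791] jaw 0.74 F [-0.   0.7 -3.8] w 0.0595
  shift mm [ 1.5  0.3 49.1] turn deg [-0.1   0.14 -0.06]
```

View pics/s7.png

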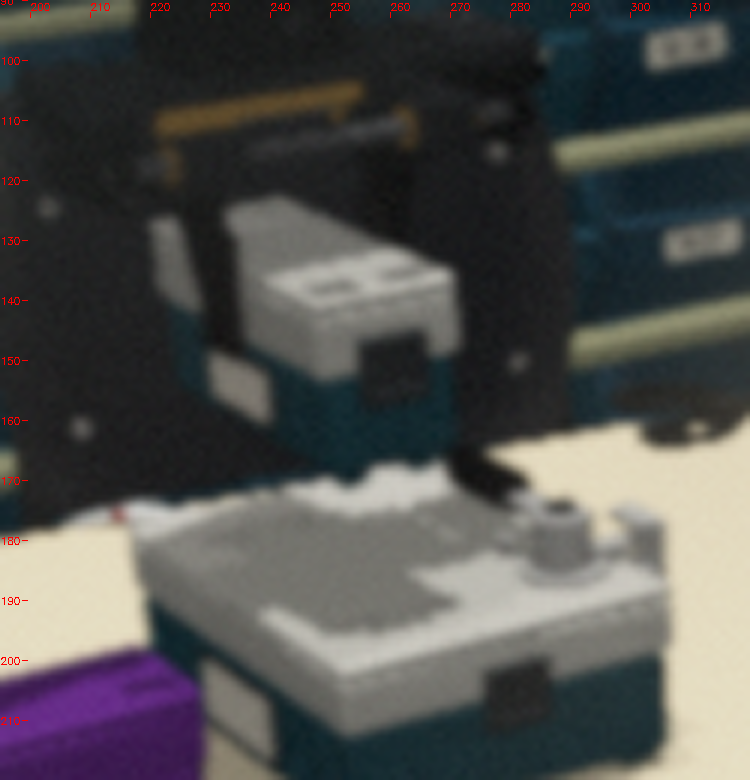

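View pics/t7.png

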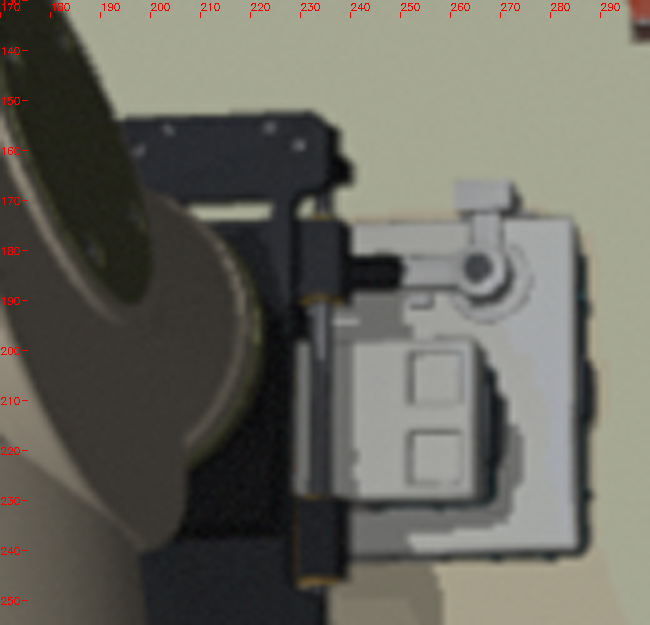

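```bash
python3 - <<'E'
from h import *
A,e=tri((270.8,135),(264.6,197.6));B,f=tri((248.3,140.8),(264.6,229.6));print(A,e,B,f,(A+B)/2+[0,.075,0])
# predicted for box centred at TCP-offset
P=np.array([.5125,.1598]);z=.1791-.0411+.078
for d in((.03,-.075),(-.03,-.075)):
    Q=np.r_[P+d,z];print(proj("top",Q),proj("scene",Q))
# pad holes seen in lid at top px: recess centres on small lid
E
```

```text
[0.54147616 0.08257096 0.21826961] 0.2701092469230275 [0.48320286 0.0818677  0.21529784] 0.9853155889009884 [0.51233951 0.15721933 0.21678373]
[[263.72497238 197.08560336]] [[270.51951881 135.73038081]]
[[263.27948502 229.20915988]] [[246.41005695 140.33971221]]
```

```bash
python3 - <<'E'
from h import *
print((atz("top",(257,205.8),.216)+atz("top",(257,221.4),.216))/2+[0,.06,0])
go(.5127,.1615,.127,0.85)
E
```

```text
[0.51167341 0.15688646 0.216     ]
t 13.2 q [-0.82  0.17  0.49  1.78 -0.08  1.22 -0.3 ] p [0.513  0.1589 0.1799] jaw 0.74 F [-1.  -0.1 -4.1] w 0.0597
  shift mm [ 2.7 -0.2 52.9] turn deg [-0.02  0.08 -0.11]
```

```bash
python3 -m handwheel '[[2,0,8,0,0,0,-0.1],[3.5,0,20,0,0,0,-0.1],[3.5,0,33,0,0,0,-0.1],[3.5,0,43,0,0,0,-0.1],[3.5,0,50,0,0,0,-0.1],[3.5,0,52,0,0,0,-0.1],[3.5,0,52,0,0,0,-0.1],[3.5,0,52,0,0,0,-0.1]]'; python3 - <<'E'
from h import *
go(.5129,.1624,.115,0.85)
for n in("top","scene"): cv2.imwrite(f"pics/{n}8.png",arm.get_image(n)[:,:,::-1])
crop("pics/scene8.png","pics/s8.png",195,110,320,220,6)
crop("pics/top8.png","pics/t8.png",185,155,300,255,6)
E
```

```text
time: 14.0
tool_pos: [0.5133, 0.1624, 0.1283]
orientation: [[-0.013, 1.0, 0.0], [1.0, 0.013, -0.001], [-0.001, 0.0, -1.0]]
wrist_force: [0.3, -0.9, -4.0]
gripper_width: 0.0599
t 14.0 q [-0.81  0.23  0.48  1.83 -0.11  1.11 -0.28] p [0.5133 0.1624 0.1283] jaw 0.74 F [ 0.3 -0.9 -4. ] w 0.0599
  shift mm [ 0.  -0.4 13.3] turn deg [ 0.02  0.07 -0.11]
```

View pics/s8.png

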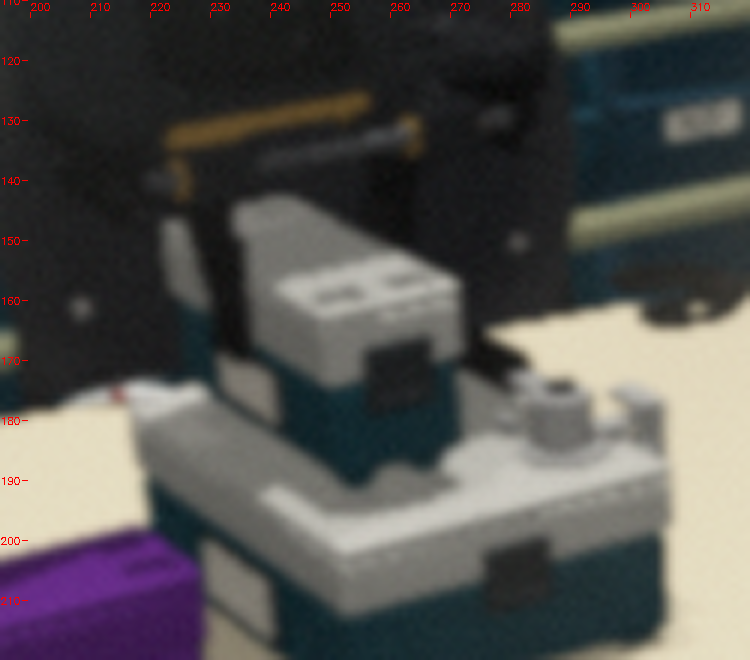

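View pics/t8.png

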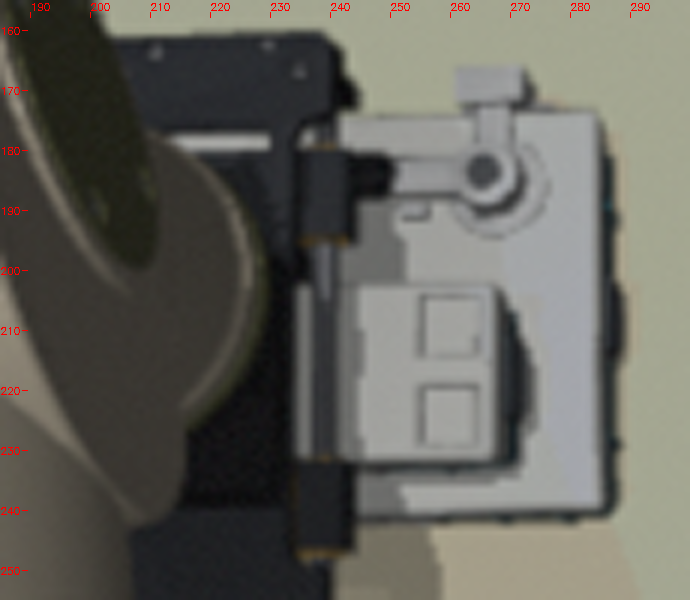

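```bash
python3 - <<'E'
from h import *
for a in((259.8,209.3),(259.8,224.2)):print(atz("top",a,.165))
print((atz("top",(259.8,209.3),.165)+atz("top",(259.8,224.2),.165))/2+[0,.06,0])
E
```

```text
[0.52711333 0.10147    0.165     ]
[0.49731772 0.1010105  0.165     ]
[0.51221552 0.16124025 0.165     ]
```

The lid pits at (260,209) and (260,224) put the box centre at (0.512, 0.161), against the seat at (0.513, 0.161). I'll lower it gently.

```bash
python3 -m handwheel '[[0,0,2,0,0,0,-0.1],[0,0,4,0,0,0,-0.1],[0,0,6,0,0,0,-0.1],[0,0,8,0,0,0,-0.1],[0,0,9.5,0,0,0,-0.1],[0,0,10.5,0,0,0,-0.1],[0,0,10.5,0,0,0,-0.1]]'
```

```text
time: 14.8
tool_pos: [0.5132, 0.1624, 0.1178]
orientation: [[-0.013, 1.0, 0.0], [1.0, 0.013, -0.001], [-0.001, 0.0, -1.0]]
wrist_force: [0.8, -0.3, -3.9]
gripper_width: 0.0595
```

```bash
python3 -m handwheel '[[0,0,1,0,0,0,-0.1],[0,0,2,0,0,0,-0.1],[0,0,2,0,0,0,-0.1]]'
```

```text
time: 15.1
tool_pos: [0.5132, 0.1624, 0.1157]
orientation: [[-0.013, 1.0, 0.0], [1.0, 0.013, -0.001], [-0.001, 0.0, -1.0]]
wrist_force: [0.4, -0.1, -3.4]
gripper_width: 0.0595
```

```bash
python3 -m handwheel '[[0,0,0.5,0,0,0,-0.1],[0,0,1,0,0,0,-0.1],[0,0,1,0,0,0,-0.1]]'; python3 -m handwheel '[[0,0,0.5,0,0,0,-0.1],[0,0,1,0,0,0,-0.1],[0,0,1,0,0,0,-0.1]]'
```

```text
time: 15.4
tool_pos: [0.5133, 0.1624, 0.1155]
orientation: [[-0.013, 1.0, 0.0], [1.0, 0.013, -0.001], [-0.001, 0.0, -1.0]]
wrist_force: [-3.5, -2.0, 5.3]
gripper_width: 0.0596
time: 15.7
tool_pos: [0.5133, 0.1624, 0.1154]
orientation: [[-0.013, 1.0, 0.0], [1.0, 0.013, -0.0], [-0.0, 0.0, -1.0]]
wrist_force: [-5.8, -1.9, 10.0]
gripper_width: 0.0596
```

Contact came at TCP z=0.1154, which puts the soles at about 0.074, the recess floors. Relax, open and rise.

```bash
python3 -m handwheel '[[0,0,0,0,0,0,-0.1],[0,0,0,0,0,0,0.4],[0,0,0,0,0,0,0.6],[0,0,0,0,0,0,0.8],[0,0,0,0,0,0,0.9],[0,0,0,0,0,0,0.9],[0,0,0,0,0,0,0.9]]'; python3 -m handwheel '[[0,0,-5,0,0,0,0.9],[0,0,-20,0,0,0,0.9],[0,0,-45,0,0,0,0.9],[0,0,-75,0,0,0,0.9],[0,0,-110,0,0,0,0.9],[0,0,-130,0,0,0,0.9],[0,0,-130,0,0,0,0.9]]'; python3 -c "
from h import *
go(.36,.42,.25,40)"
```

```text
time: 16.4
tool_pos: [0.5133, 0.1625, 0.1154]
orientation: [[-0.013, 1.0, 0.0], [1.0, 0.013, -0.0], [-0.0, 0.0, -1.0]]
wrist_force: [-0.1, 0.4, 0.6]
gripper_width: 0.0818
time: 17.1
tool_pos: [0.5147, 0.1629, 0.2488]
orientation: [[-0.012, 1.0, 0.005], [1.0, 0.012, 0.003], [0.003, 0.005, -1.0]]
wrist_force: [0.8, 0.1, 0.3]
gripper_width: 0.0827
t 17.1 q [-0.84  0.12  0.49  1.68 -0.06  1.35 -0.32] p [0.5147 0.1629 0.2488] jaw 0.71 F [0.8 0.1 0.3] w 0.0827
  shift mm [ 259.1 -151.5   -1.3] turn deg [  0.32  -0.04 -39.28]
```

```bash
python3 -m handwheel '[[15,-8,0,0,0,-3,0.9],[45,-25,0,0,0,-8,0.9],[85,-48,0,0,0,-13,0.9],[125,-72,0,0,0,-19,0.9],[165,-96,0,0,0,-25,0.9],[205,-120,0,0,0,-31,0.9],[235,-138,0,0,0,-36,0.9],[255,-150,0,0,0,-39,0.9],[259,-151,0,0,0,-39,0.9],[259,-151,0,0,0,-39,0.9]]'; python3 - <<'E'
from h import *
for n in("top","scene"): cv2.imwrite(f"pics/{n}9.png",arm.get_image(n)[:,:,::-1])
crop("pics/scene9.png","pics/s9.png",195,110,320,235,6)
crop("pics/top9.png","pics/t9.png",185,155,300,255,6)
E
```

```text
time: 18.1
tool_pos: [0.3604, 0.4199, 0.2481]
orientation: [[-0.639, 0.769, 0.005], [0.769, 0.639, 0.001], [-0.002, 0.004, -1.0]]
wrist_force: [0.5, -0.2, -0.5]
gripper_width: 0.0829
```

View pics/s9.png

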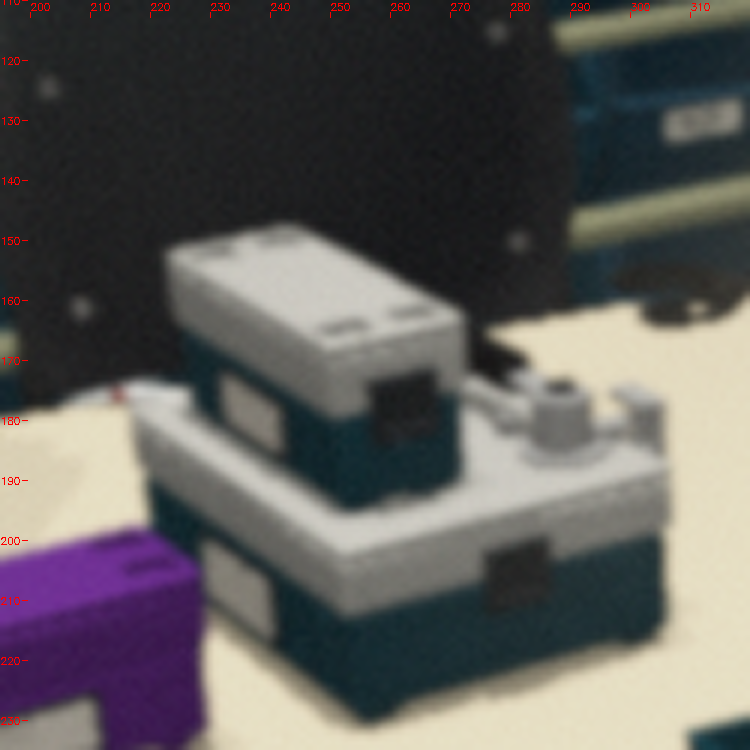

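View pics/t9.png

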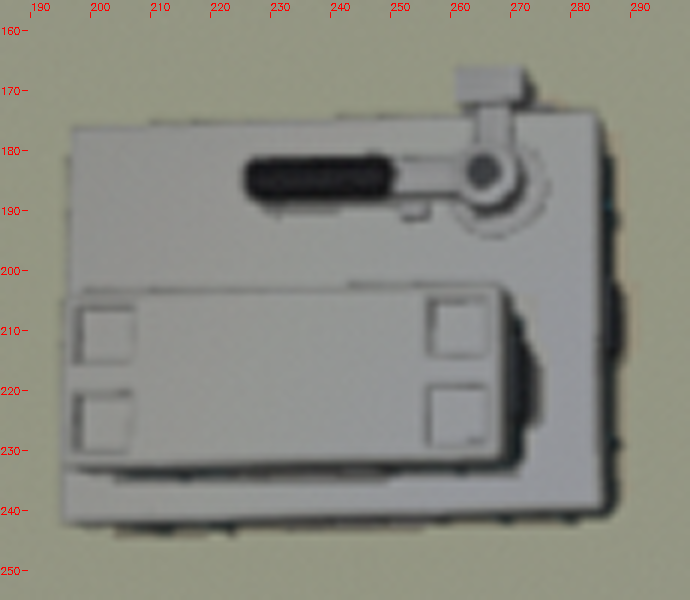

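View pics/top9.png

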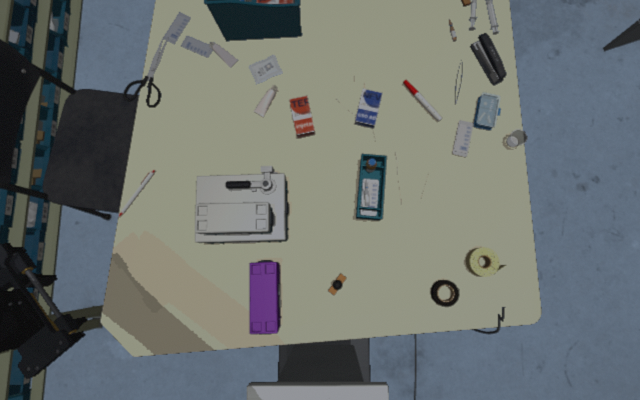

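Next I'll check the small box's seated position and height from its lid pits and corners, using both views.

```bash
python3 - <<'E'
from h import *
px=[(185+x/6,155+y/6) for x,y in((106,335),(103,423),(459,327),(457,415))]
Q=np.array([atz("top",p,.152) for p in px]);print(Q.round(4),Q.mean(0).round(4))
v=(Q[0]+Q[1]-Q[2]-Q[3])[:2];print("yaw",np.degrees(np.arctan2(-v[0],v[1])))
# height from corners
S=[(195+x/6,110+y/6) for x,y in((325,348),(465,315),(168,252))]
T=[(185+x/6,155+y/6) for x,y in((499,460),(500,286),(66,467))]
for s,t in zip(S,T):print(tri(s,t))
E
```

```text
[[0.5276 0.2206 0.152 ]
 [0.4977 0.2204 0.152 ]
 [0.5286 0.1005 0.152 ]
 [0.4987 0.1007 0.152 ]] [0.5132 0.1606 0.152 ]
yaw 0.46330887161937434
(array([0.48388407, 0.08636901, 0.15109016]), np.float64(0.22178764036775078))
(array([0.54309601, 0.08643373, 0.15187857]), np.float64(0.42103027141774874))
(array([0.48363782, 0.23214722, 0.15198971]), np.float64(0.37923503572071127))
```

```bash
python3 -c "
from station import arm
print(arm.sign_off())"
```

```text
the job is handed in; nothing more can be done
None
```

The lid is locked, the small lidded box is stacked on it with its feet in the recesses, and the job is handed in. It used about 18 s of the 56 s.

- **Lock:** I straddled the lever sleeve with the fingers and swung it to its stop. The tool stopped advancing while the force rose to 6.8 N. The last picture shows the lever along +y and its tongue under the keeper.
- **Small box:** I gripped it by its long sides and set it down until contact, at about 10 N. I then released it and moved the arm clear.
- **Placement check:** The two views put its centre at (0.513, 0.161), against the seat measured at (0.513, 0.161). The lid corners are level at 0.151–0.152 m, as expected with all four feet on the recess floors. Its yaw differs from the seat by about 0.4°, which is within measuring error.
- **Other things:** In the last top picture the large box, open box, cartons, stamp and purple box stand where they were.
- **One disagreement:** My first estimate of where the box sat in the grip was about 3 mm off along its length, compared with a second look above the seat. I used the second measurement, and the box went in cleanly.

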